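Stow the long refill tube in the canister

ROBOT

A 7-joint arm with a two-finger parallel gripper is mounted at the origin on the work surface; the furniture and walls round the work are solid. World frame = base frame: x ahead of the robot, y to its left, z up, the work surface at z = 0. Lengths are in m, angles in rad, forces in N, time in s.
With the tool pointing down it reaches from about 0.4 to 0.875 m from the base axis. Payload 19.3 kg.
Tool frame: the origin (TCP) lies on the mounting face of the last link; the fingertips stand 173 mm ahead of it and the grasp point (between the pads) lies 155 mm ahead of it (bot.grip_point_offset is the distance from the TCP to the grasp point, in m); z points along the fingers, y is the line along which they close (so a half turn about z gives the same grasp; the last joint's range is limited). The gripper opens to 85 mm and grips with 20 to 120 N. Pads are 22 mm wide; open, the fingers measure 114 mm over their backs; the gripper's body (76 mm by 85 mm) begins 54 mm behind the grasp point. The pads swing forward as they close: fully open they stand 13 mm farther back than shut.
Start: joints at [-1.414, 0.521, -0.036, 1.599, 0.021, 1.021, -0.113], TCP at [0.141, 0.609, 0.405] pointing down, gripper open.
Joint ranges: [-2.91, 2.91], [-0.3, 2.13], [-1.5, 1.42], [0.17, 2.43], [-1.26, 4.41], [0.16, 1.93], [-2.52, 2.52]. Speed limits (rad/s): [1.89, 1.89, 2.39, 2.39, 3.01, 3.01, 3.01].

INTERFACE

Orientations are given as [roll, pitch, yaw] about the fixed x, y, z axes, in that order (R = Rz(yaw) Ry(pitch) Rx(roll)).
In Python, from workcell import bot gives the robot as it stands.
- The arm moves only by the tool arm_command, never from a script. Its argument "deltas" is a list of rows, each a list of 3 entries, a list of its own where there are three numbers: the shift along the tool's x, y, z in cm, then the turn, a rotation vector about the tool's x, y, z in rad, then the finger opening in cm, from 0 to 8.54. In form: [[[tx, ty, tz], [rx, ry, rz], claw], ...]. A call has 1 to 20 rows; each row shifts and turns the commanded pose from where the row before left it, along the tool's axes as they then stand; what a row does not reach is not made up. A row lasts 1/10 s, in which the tool goes at most 50 mm and 8.59 degrees, less where a joint would pass 70% of its speed; a pose out of reach is approached as far as the arm can. A call with a gripper value outside its range is refused whole. The fingers move at their own pace and stop on an object; "newtons" is the grip in N (left out, the last holds). Time passes only in rows, so rows that do not move let the fingers close. It gives the time, the measured TCP pose, the force, the opening and the grip force at its end, in the units of the state.
- bot.observe(): the state, without advancing time (a new reading comes with each control period).
- bot.grab_frame(name): name is "scene" or "top" or "wrist"; returns a dict with "frame" (480x640x3 uint8, red, green, blue), "K" (3x3 intrinsics, pixels), "rvec" (rotation vector, rad) and "tvec" (3), from world to camera coordinates, as OpenCV has them; the wrist camera has in their place "T_tool_cam" (4x4, takes a point from camera to tool coordinates, whose origin is the TCP and whose axes are the flange's). Camera axes: x right, y down, z forward; pixel columns grow to the right and rows downward; lengths in m; the calibration is good to about 2 mm. A picture is of the moment at which its call begins: read the wrist's pose just before it. There is no depth.
- bot.job_done(): hands the job in; it is judged then, once.
Trained networks look in a picture, given as the dict that the camera call returned (one of the last four; its "shot" number tells which), for a name from the list of things; names that differ only in an ending like _2 or _b are one class to them, and where a whole thing is asked for, a point or a joint stands for the part that bears it (a point fixed in the world has none). Each returns a list of dicts, best first, with "p" (0 to 1); they miss things now and then, are a little off and sometimes report something else, mostly with a low value. They report only what shows in the picture. A call takes as long as a camera call. They do not tell look-alikes from the thing itself.
- bot.find_in(name, picture): "rect" ([left, top, width, height] in pixels, round what is visible of it).
- bot.mark_of(name, picture): "at" ([column, row] in pixels: a listed point, or the origin of a listed thing).
The state is a dict: "clock": time; "qpos": joint angles; "qd": joint speeds; "joint_efforts": joint torques, N m; "position": TCP position; "tool_rot": TCP orientation; "force": force on the tool from outside, world axes, zero at the start; "moment": the same for the moment, N m; "grip_width": finger opening in m; "finger_force": force on a finger pad.
Only numpy, scipy, OpenCV 4.12 (cv2) and the standard library are available. Lean on these libraries where they do the work, as an engineer would, in place of code of your own. Each camera call takes 0.05 s, during which the arm holds its last target. There are 200 camera calls.

TASK

Lift the retaining bar out of its two brackets on the sloping rack and lay it on the desk clear of the rack, then take out the longer tube and stand it upright on the desk. Then take it again and lower it upright into the deep canister, whose fill you cannot know, until you feel it touch: set it down gently without dropping or pressing it, let go, and leave it standing inside. Leave the shorter tube in the rack, and the compass and the pocket watch where they lie.

Things in the scene. Friction and masses are not known exactly. Their poses are not given: they have to be found in the camera images.
- rack: Dark wood sloping rack, fixed, about 140 (x) x 200 (y) x 120 mm high; origin on the desk under its middle, x level, toward its high far side, y along its width. Two tubes lie in it at y = +35 and -35 mm (which is where varies); each rises at 45 degrees toward +x, the centre of its lower end at x = -35, z = 35 mm. Side rails and bracket posts at y = +-95 mm, 10 mm thick.
- rack_cradles (a point): Point in the rack half-way between the two tubes' axes, 50 mm up the slope from their lower ends. Each tube lies in two V cradles with its lower end on a foot ledge; between the cradles the rack is open below, so fingers pointing down can straddle a tube across y, 45 to 56 mm along it from its lower end. Once the bar is off, lift a tube straight up. The long one rises some 50 mm above fingers there: keep the palm clear.
- bar_grip (a point): Centre of the grip block of the loose retaining bar, 17 mm above the bar's top and 27 mm above its underside. The block is wood, 12 (x) x 34 (y) x 34 mm high, on the middle of the bar. At the start the bar lies level across both tubes in two upright open U brackets (slots 14 mm wide, 20 mm deep), its underside 91 mm above the desk, holding the tubes down.
- bar: The same retaining bar: brass, square, 10 (x) x 214 (y) x 10 mm, with the block about 90 g; origin under its middle, z up through the grip block, y along the bar.
- long_tube_mid (a point): Middle of the longer tube (loose, the one to stow): plain aluminium screw-capped tube, 28 mm diameter, 105 mm long, flat ends, 75 to 155 g; this point is on its axis, 52.5 mm from either end. z runs along the tube to the grooved cap end, which is the upper end in the rack.
- long_tube: The same longer tube; origin at the centre of its plain lower end, z along the tube to the cap.
- short_tube_mid (a point): Middle of the shorter tube (loose, stays in the rack): same look and diameter (28 mm), 80 mm long; this point is 40 mm from either end, z along the tube to its cap.
- canister_mouth (a point): Centre of the open mouth of the deep, dark steel round canister, fixed to the desk: 110 mm outside diameter, 104 mm inside, rim 135 mm above the desk. Inside, a packed fill at an unknown height with a level dark rubber pad on it, the pad's top anywhere from 15 to 55 mm above the desk; the pad is springy (gives about 1 mm per 3 N, at most 6 mm). The tube is to stand on it.
- canister: The same canister with its fill; origin on the desk at its centre.
- field_compass: Brass pocket compass lying flat, 60 x 73 x 16 mm, a bystander; origin at its underside.
- pocket_watch: Pocket watch lying flat, 47 x 68 x 12 mm, a bystander; origin at its underside.
Not all that is in view belongs to the job. Leave any purple look-alike of the long_tube alone.

How it is judged:
On the way, in this order (a step that is already met when the one before it is completed fails the run):
1. the bar is out of the brackets, laid on the desk clear of the rack and released (height (world z) of bar_grip below 0.05 m and horizontal distance between bar_grip and rack above 0.06 m and contact force between the fingers and bar below 0.1 N and contact force between bar and rack below 0.1 N), for 0.2 s.
2. the longer tube stands upright on the desk by itself, released (angle between long_tube_mid's own z axis and vertical below 0.12 rad and contact force between the fingers and long_tube below 0.1 N and linear speed of long_tube below 0.03 m/s and height (world z) of long_tube_mid below 0.062 m and horizontal distance between long_tube_mid and canister_mouth above 0.07 m), for 0.2 s.
At the end, for the whole second after the job is handed in: The longer tube, released and at rest, stands on the fill in the canister, upright within 0.12 rad; the bar lies released on the desk, its grip block under 50 mm high and over 60 mm from the rack's middle, not touching it; the shorter tube is in the rack within 20 mm of its start (all of step 1 and angle between long_tube_mid's own z axis and vertical below 0.12 rad and contact force between the fingers and long_tube below 0.1 N and linear speed of long_tube below 0.03 m/s and horizontal distance between long_tube_mid and canister_mouth below 0.04 m and height (world z) of long_tube_mid below 0.12 m and contact force between long_tube and canister above 0.2 N and distance of short_tube_mid from where it was at the start of the episode below 0.02 m).
It fails at once if the tube is dropped into the canister (faster than 0.4 m/s inside it) (horizontal distance between long_tube_mid and canister_mouth below 0.05 m and height (world z) of long_tube_mid below 0.18 m and linear speed of long_tube above 0.4 m/s).
It fails at once if the tube is pressed on the canister or its fill with more than 40 N (contact force between long_tube and canister above 40 N).
It fails at once if the shorter tube is taken out of or knocked about in the rack (moved more than 30 mm) (distance of short_tube_mid from where it was at the start of the episode above 0.03 m).
It fails at once if the compass or the pocket watch is moved more than 30 mm (distance of any of field_compass, pocket_watch from where it was at the start of the episode above 0.03 m).
It also fails if it takes over 64 s, if anything falls off the work surface, if the arm or the gripper's body presses on something with over 40 N, if the wrist force passes 120 N, or if a joint passes its speed limit or range.

## Working session

There is one attempt and no reset: what is moved stays moved. The work goes in short steps, Python scripts to look and compute and a tool call to move; the robot and the scene stay as the last step left them, time stands still between calls to the robot, and variables do not carry over. Pictures are saved under pics/ and viewed, at most 10 in all, crops included, and the job is handed in when it is done.

Besides the shell and the picture viewer there is one more tool, called after "Call:" as name([rows], argument=value, ...), one row to a line, values as JSON. arm_command: Moves the arm, as the interface text tells. Its arguments: {"type":"object","properties":{"deltas":{"type":"array","items":{"type":"array"}},"newtons":{"type":"number"}},"required":["deltas"]}

```bash
mkdir -p pics; ls; cat > h.py <<'E'
import numpy as np, cv2
from workcell import bot
from scipy.spatial.transform import Rotation as R
def cam(f):
    if 'rvec' in f and f['rvec'] is not None:
        Rm=cv2.Rodrigues(np.array(f['rvec'],float))[0]; t=np.array(f['tvec'],float).ravel()
        return Rm,t
    s=f['state']; T=np.eye(4); T[:3,:3]=R.from_euler('xyz',s['tool_rot']).as_matrix(); T[:3,3]=s['position']
    C=np.linalg.inv(T@np.array(f['T_tool_cam'])); return C[:3,:3],C[:3,3]
def grab(n):
    s=bot.observe(); f=bot.grab_frame(n)
    if n=='wrist': f['state']=s
    return f
def ray(f,px):
    Rm,t=cam(f); d=Rm.T@np.linalg.inv(f['K'])@np.array([px[0],px[1],1.]); return -Rm.T@t,d
def onz(f,px,z):
    o,d=ray(f,px); return o+d*(z-o[2])/d[2]
def proj(f,P):
    Rm,t=cam(f); p=np.array(f['K'])@(Rm@np.array(P)+t); return p[:2]/p[2]
def tri(obs):
    A=np.zeros((3,3));b=np.zeros(3)
    for f,px in obs:
        o,d=ray(f,px); d=d/np.linalg.norm(d); M=np.eye(3)-np.outer(d,d); A+=M;b+=M@o
    P=np.linalg.solve(A,b); return P,[np.round(proj(f,P)-px,1) for f,px in obs]
def save(f,n): cv2.imwrite('pics/'+n+'.png',f['frame'][...,::-1])
E
python3 - <<'E'
from h import *
s=bot.observe(); print({k:np.round(v,3) for k,v in s.items()},bot.grip_point_offset)
F={n:grab(n) for n in('scene','top')}
for n,f in F.items():
    save(f,n+'0')
    print(n,np.round(ray(f,(320,240))[0],3))
    for o in ['rack','rack_cradles','bar_grip','bar','long_tube_mid','long_tube','short_tube_mid','canister_mouth','canister','field_compass','pocket_watch']:
        print(o,[(np.round(m['at']).tolist(),round(m['p'],2)) for m in bot.mark_of(o,f)][:3])
E
```

```text
pics
{'clock': np.float64(0.0), 'qpos': array([-1.414,  0.522, -0.036,  1.6  ,  0.021,  1.021, -0.113]), 'qd': array([ 0.001,  0.002,  0.001,  0.   , -0.001, -0.001,  0.   ]), 'joint_efforts': array([ 0.0000e+00, -9.2709e+01,  1.9800e+00, -3.6994e+01,  1.8000e-02,
        8.0000e-03,  0.0000e+00]), 'position': array([0.141, 0.609, 0.404]), 'tool_rot': array([-3.14 ,  0.   ,  2.915]), 'force': array([0.28 , 0.138, 0.418]), 'moment': array([ 0.005, -0.046, -0.048]), 'finger_force': np.float64(0.0), 'grip_width': np.float64(0.085)} 0.1547
scene [ 0.076 -0.411  0.836]
rack [([423.0, 314.0], 0.71)]
rack_cradles [([427.0, 294.0], 0.71), ([412.0, 277.0], 0.49)]
bar_grip [([432.0, 274.0], 0.92), ([426.0, 294.0], 0.49)]
bar [([430.0, 288.0], 0.76)]
long_tube_mid [([274.0, 330.0], 0.59), ([414.0, 276.0], 0.56)]
long_tube [([398.0, 300.0], 0.6), ([267.0, 302.0], 0.6)]
short_tube_mid [([441.0, 311.0], 0.74)]
canister_mouth [([283.0, 157.0], 0.78)]
canister [([285.0, 212.0], 0.63)]
field_compass [([237.0, 249.0], 0.84)]
pocket_watch [([345.0, 234.0], 0.89), ([414.0, 277.0], 0.7)]
top [0.396 0.162 1.079]
rack [([413.0, 202.0], 0.86)]
rack_cradles [([415.0, 199.0], 0.7), ([414.0, 202.0], 0.36)]
bar_grip [([422.0, 196.0], 0.78)]
bar [([420.0, 197.0], 0.78)]
long_tube_mid [([359.0, 317.0], 0.92), ([399.0, 198.0], 0.88), ([292.0, 203.0], 0.69)]
long_tube [([398.0, 218.0], 0.92), ([335.0, 312.0], 0.71)]
short_tube_mid [([436.0, 198.0], 0.59)]
canister_mouth [([212.0, 226.0], 0.89)]
canister [([230.0, 237.0], 0.83)]
field_compass [([252.0, 292.0], 0.82), ([411.0, 204.0], 0.48)]
pocket_watch [([294.0, 203.0], 0.62)]
```

```bash
python3 - <<'E'
from h import *
a=cv2.imread('pics/scene0.png');b=cv2.imread('pics/top0.png')
c=cv2.resize(b[150:350,180:480],(800,533),interpolation=cv2.INTER_CUBIC); cv2.imwrite('pics/topc.png',c)
c=cv2.resize(a[140:365,200:500],(800,600),interpolation=cv2.INTER_CUBIC); cv2.imwrite('pics/scc.png',c)
F={n:grab(n) for n in('scene','top')}
P=dict(rack=((423,314),(413,202)),cradles=((427,294),(415,199)),bar_grip=((432,274),(422,196)),bar=((430,288),(420,197)),ltm=((414,276),(399,198)),lt=((398,300),(398,218)),stm=((441,311),(436,198)),mouth=((283,157),(212,226)),can=((285,212),(230,237)),comp=((237,249),(252,292)),watch=((345,234),(294,203)),purple=((274,330),(359,317)))
for k,(u,v) in P.items(): 
    p,e=tri([(F['scene'],u),(F['top'],v)]); print(k,np.round(p,4),e)
E
```

```text
rack [0.5656 0.0021 0.012 ] [array([ 1.9, -0.3]), array([-0.9,  1.4])]
cradles [0.5651 0.0045 0.0651] [array([ 0.4, -0.1]), array([-0.2,  0.3])]
bar_grip [5.613e-01 1.000e-04 1.234e-01] [array([-0.1,  0. ]), array([ 0.1, -0.1])]
bar [ 0.5642 -0.0011  0.0875] [array([ 0.9, -0.1]), array([-0.4,  0.7])]
ltm [0.5642 0.038  0.0805] [array([ 1. , -0.2]), array([-0.5,  0.8])]
lt [0.5313 0.0359 0.0403] [array([ 0.7, -0.1]), array([-0.3,  0.5])]
stm [ 0.5645 -0.0352  0.0622] [array([ 1.9, -0.3]), array([-0.9,  1.4])]
mouth [0.5136 0.3835 0.1375] [array([-0.8,  0. ]), array([ 0.4, -0.7])]
can [ 0.5067  0.3789 -0.0022] [array([-0.6,  0. ]), array([ 0.3, -0.5])]
comp [ 0.3821  0.339  -0.0054] [array([ 4.9, -0.3]), array([-2.1,  4.3])]
watch [0.5709 0.2456 0.006 ] [array([ 1.1, -0.1]), array([-0.5,  0.9])]
purple [0.3328 0.1187 0.0134] [array([ 3. , -0.2]), array([-1.1,  2.3])]
```

View pics/topc.png

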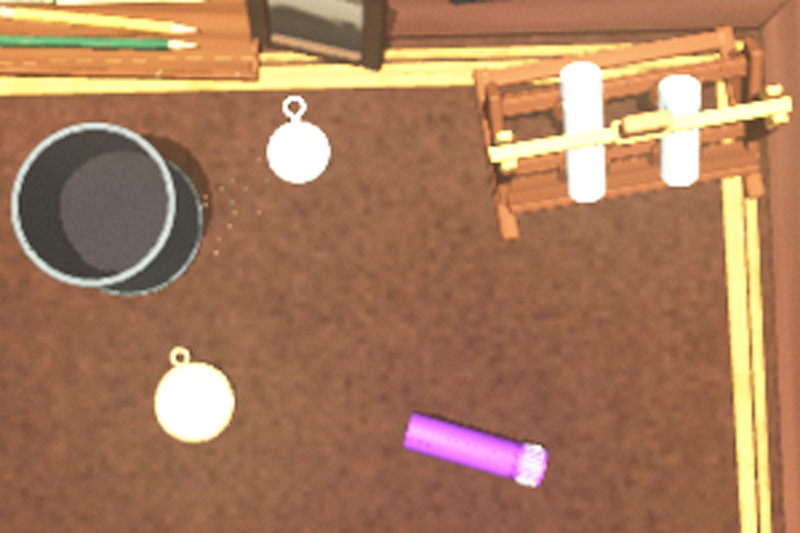

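View pics/scc.png

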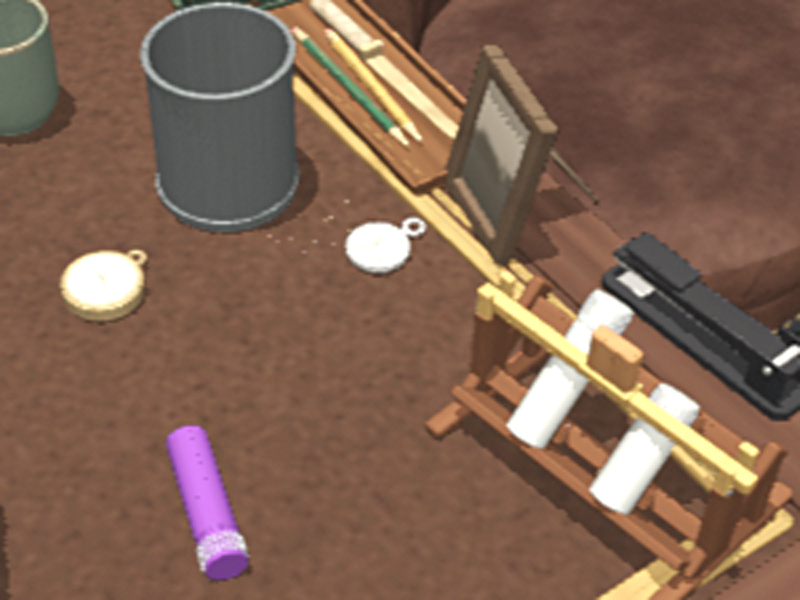

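The tubes lie in the rack: the long one is at top (399,198), the left tube that rises higher, and the short one is at (436,198). The purple tube at (359,317) is the decoy lying on the desk. Next I compute the rack yaw and the first move.

```bash
cat >> h.py <<'E'
def plan(N,xyz,rpy,pose=None):
    """N equal rows (shift then turn, tool axes) to put GRASP point at xyz with rpy"""
    if pose is None:
        s=bot.observe(); pose=(s['position'],s['tool_rot'])
    R0=R.from_euler('xyz',pose[1]); R1=R.from_euler('xyz',rpy)
    g=bot.grip_point_offset
    p1=np.array(xyz)-R1.apply([0,0,g])
    rv=(R0.inv()*R1).as_rotvec(); r=rv/N
    S=sum(R.from_rotvec(r*k).as_matrix() for k in range(N))
    t=np.linalg.solve(S,R0.inv().apply(p1-pose[0]))
    path=[np.array(pose[0])];Q=R0
    for k in range(N):
        path.append(path[-1]+Q.apply(t)); Q=Q*R.from_rotvec(r)
    print('row',np.round(t*100,2).tolist(),np.round(r,4).tolist(),'x',N,'via',np.round(path[N//2],3),'->',np.round(p1,3))
E
python3 - <<'E'
from h import *
f=grab('top')
e=[onz(f,(180+x/2.667,150+y/2.667),.098) for x,y in((492,155),(790,110))]
print(np.round(e,3)); d=e[0]-e[1]; r=np.arctan2(-d[0],d[1]); print('yaw',r)
print('foot',np.round(onz(f,(180+510/2.667,150+235/2.667),.0),3))
print('purple',[np.round(onz(f,(180+x/2.667,150+y/2.667),.014),3) for x,y in((410,430),(540,480))])
print('inlay',[np.round(onz(f,(180+x/2.667,150+y/2.667),0),3) for x,y in((730,400),(780,400))])
plan(20,(.561,0,.23),(-np.pi,0,np.pi/2+r))
E
```

```text
[[ 0.545  0.105  0.098]
 [ 0.572 -0.105  0.098]]
yaw 0.12929126859726076
foot [0.497 0.087 0.   ]
purple [array([0.35 , 0.167, 0.014]), array([0.311, 0.07 , 0.014])]
inlay [array([ 0.368, -0.077,  0.   ]), array([ 0.367, -0.114,  0.   ])]
row [-3.89, -0.64, 0.1] [-0.0, 0.0, 0.0607] x 20 via [0.446 0.37  0.395] -> [0.561 0.    0.385]
```

Call:
arm_command([
  [[-3.89,-0.64,0.1],[0,0,0.0607],6],
  [[-3.89,-0.64,0.1],[0,0,0.0607],6],
  [[-3.89,-0.64,0.1],[0,0,0.0607],6],
  [[-3.89,-0.64,0.1],[0,0,0.0607],6],
  [[-3.89,-0.64,0.1],[0,0,0.0607],6],
  [[-3.89,-0.64,0.1],[0,0,0.0607],6],
  [[-3.89,-0.64,0.1],[0,0,0.0607],6],
  [[-3.89,-0.64,0.1],[0,0,0.0607],6],
  [[-3.89,-0.64,0.1],[0,0,0.0607],6],
  [[-3.89,-0.64,0.1],[0,0,0.0607],6],
  [[-3.89,-0.64,0.1],[0,0,0.0607],6],
  [[-3.89,-0.64,0.1],[0,0,0.0607],6],
  [[-3.89,-0.64,0.1],[0,0,0.0607],6],
  [[-3.89,-0.64,0.1],[0,0,0.0607],6],
  [[-3.89,-0.64,0.1],[0,0,0.0607],6],
  [[-3.89,-0.64,0.1],[0,0,0.0607],6],
  [[-3.89,-0.64,0.1],[0,0,0.0607],6],
  [[-3.89,-0.64,0.1],[0,0,0.0607],6],
  [[-3.89,-0.64,0.1],[0,0,0.0607],6],
  [[-3.89,-0.64,0.1],[0,0,0.0607],6],
])

```text
clock: 3.35
position: [0.5617, -0.0024, 0.3848]
tool_rot: [3.141, 0.0, 1.698]
force: [0.8, 0.6, -0.2]
grip_width: 0.06
finger_force: 0.0
```

```bash
python3 - <<'E'
from h import *
f=grab('wrist'); s=f['state']; print(s['clock'],np.round(s['qpos'],2),np.round(s['position'],3),np.round(s['tool_rot'],3))
save(f,'w1')
for o,z in [('bar_grip',.118),('bar',.091),('rack_cradles',.07),('long_tube_mid',.072),('short_tube_mid',.063),('long_tube',.035),('rack',0)]:
    print(o,[(np.round(m['at']).tolist(),round(m['p'],2),np.round(onz(f,m['at'],z),4).tolist()) for m in bot.mark_of(o,f)][:2])
for P in [(.561,0,.118)]: print(proj(f,P))
E
```

```text
3.35 [-0.37  0.47  0.38  1.81 -0.21  0.91  0.23] [ 0.562 -0.002  0.385] [3.141 0.    1.698]
bar_grip [([321.0, 235.0], 0.75, [0.5602, 0.0029, 0.118])]
bar [([325.0, 228.0], 0.67, [0.5635, 0.0008, 0.091])]
rack_cradles [([290.0, 174.0], 0.38, [0.5293, 0.0373, 0.07])]
long_tube_mid [([332.0, 174.0], 0.72, [0.5639, 0.0418, 0.072]), ([84.0, 44.0], 0.63, [0.3688, 0.1133, 0.072])]
short_tube_mid [([321.0, 251.0], 0.72, [0.5644, -0.0294, 0.063])]
long_tube [([287.0, 170.0], 0.67, [0.5236, 0.0354, 0.035])]
rack [([327.0, 202.0], 0.88, [0.5659, 0.0029, 0.0])]
[321.63786925 238.97291515]
```

View pics/w1.png

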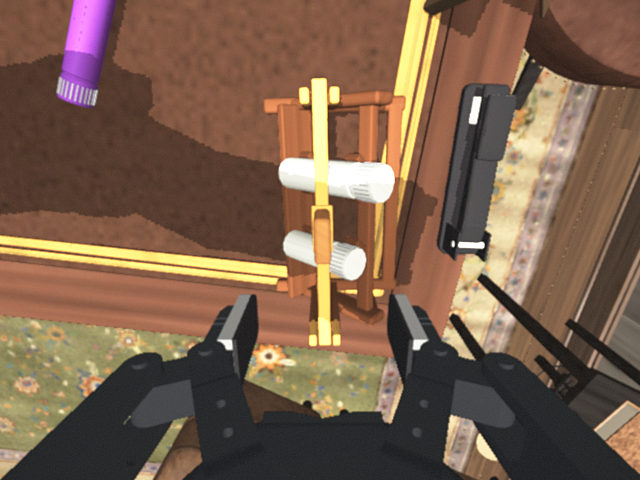

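```bash
python3 - <<'E'
from h import *
plan(10,(.561,.001,.119),(-np.pi,0,np.pi/2+.129))
g=bot.grip_point_offset
up=((.561,.001,.20+g),(-np.pi,0,np.pi/2+.129))
plan(8,(.425,.08,.20),(-np.pi,0,np.pi/2+.129),up)
E
```

```text
row [0.01, -0.01, 1.11] [-0.0, -0.0, 0.0003] x 10 via [0.561 0.001 0.329] -> [0.561 0.001 0.274]
row [1.2, -1.56, 0.0] [0.0, 0.0, 0.0] x 8 via [0.493 0.041 0.355] -> [0.425 0.08  0.355]
```

Call:
arm_command([
  [[0.04,-0.01,2],[0,0,0],5],
  [[0.04,-0.01,2],[0,0,0],5],
  [[0.04,-0.01,2],[0,0,0],5],
  [[0,-0.01,2],[0,0,0],5],
  [[0,-0.01,1.5],[0,0,0],5],
  [[0,-0.01,1],[0,0,0],5],
  [[0,0,0.6],[0,0,0],5],
  [[0,0,0],[0,0,0],5],
  [[0,0,0],[0,0,0],0.5],
  [[0,0,0],[0,0,0],0.5],
  [[0,0,0],[0,0,0],0.5],
  [[0,0,0],[0,0,0],0.5],
  [[0,0,0],[0,0,0],0.5],
  [[0,0,0],[0,0,0],0.5],
  [[0,0,0],[0,0,0],0.5],
], newtons=40)

```text
clock: 5.25
position: [0.5611, 0.0003, 0.2744]
tool_rot: [3.14, -0.0, 1.701]
force: [-0.5, 0.1, 5.9]
grip_width: 0.0115
finger_force: 39.3
```

Call:
arm_command([
  [[0,0,-0.5],[0,0,0],0.5],
  [[0,0,-1],[0,0,0],0.5],
  [[0,0,-1.5],[0,0,0],0.5],
  [[0,0,-2],[0,0,0],0.5],
  [[0,0,-2],[0,0,0],0.5],
  [[0,0,-2],[0,0,0],0.5],
  [[1.2,-1.56,0],[0,0,0],0.5],
  [[1.2,-1.56,0],[0,0,0],0.5],
  [[1.2,-1.56,0],[0,0,0],0.5],
  [[1.2,-1.56,0],[0,0,0],0.5],
  [[1.2,-1.56,0],[0,0,0],0.5],
  [[1.2,-1.56,0],[0,0,0],0.5],
  [[1.2,-1.56,0],[0,0,0],0.5],
  [[1.2,-1.56,0],[0,0,0],0.5],
  [[0,0,2],[0,0,0],0.5],
  [[0,0,2],[0,0,0],0.5],
  [[0,0,0],[0,0,0],0.5],
])

```text
clock: 6.95
position: [0.4241, 0.0793, 0.3229]
tool_rot: [-3.139, 0.001, 1.701]
force: [-0.4, -0.9, -0.3]
grip_width: 0.0116
finger_force: 39.4
```

```bash
python3 - <<'E'
from h import *
s=bot.observe();print(s['force'],s['qpos'].round(2))
f=grab('scene');save(f,'s2')
E
```

```text
[-0.44521021 -0.8765429  -0.26882356] [-0.6   0.37  0.34  2.18 -0.21  0.63  0.02]
```

View pics/s2.png

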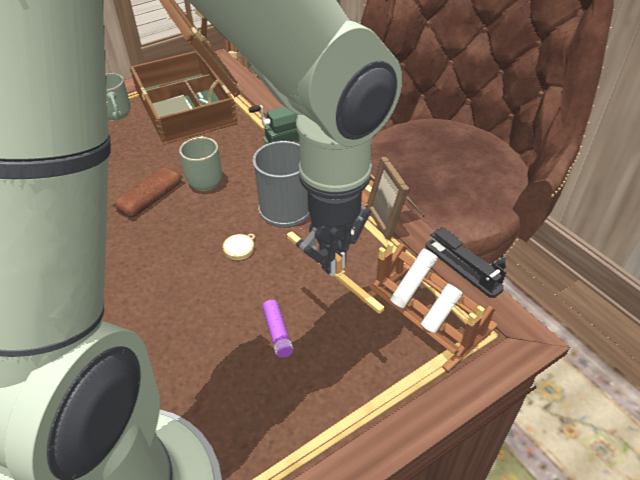

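The picture shows the bar held level at about (335,270) and both tubes still in the rack at (415,278) and (440,310). Now I lower it.

Call:
arm_command([
  [[0,0,2.5],[0,0,0],0.5],
  [[0,0,2.5],[0,0,0],0.5],
  [[0,0,2.5],[0,0,0],0.5],
  [[0,0,2.5],[0,0,0],0.5],
  [[0,0,2],[0,0,0],0.5],
  [[0,0,1],[0,0,0],0.5],
  [[0,0,0.4],[0,0,0],0.5],
  [[0,0,0.2],[0,0,0],0.5],
  [[0,0,0.1],[0,0,0],0.5],
  [[0,0,0.1],[0,0,0],0.5],
  [[0,0,0],[0,0,0],0.5],
  [[0,0,0],[0,0,0],0.5],
])

```text
clock: 8.2
position: [0.4247, 0.0793, 0.186]
tool_rot: [3.141, -0.0, 1.701]
force: [0.3, -0.1, -0.8]
grip_width: 0.0117
finger_force: 39.4
```

Call:
arm_command([
  [[0,0,0.1],[0,0,0],0.5],
  [[0,0,0.1],[0,0,0],0.5],
  [[0,0,0],[0,0,0],0.5],
  [[0,0,0],[0,0,0],3],
  [[0,0,0],[0,0,0],3],
  [[0,0,0],[0,0,0],3],
  [[0,0,-0.5],[0,0,0],3],
  [[0,0,-2],[0,0,0],3],
  [[0,0,-3],[0,0,0],4],
  [[0,0,-4],[0,0,0],6],
  [[0,0,-4],[0,0,0],6],
  [[0,0,-3],[0,0,0],6],
])

```text
clock: 9.4
position: [0.4244, 0.0791, 0.3512]
tool_rot: [3.14, -0.0, 1.7]
force: [-0.4, 0.6, -0.3]
grip_width: 0.0599
finger_force: 0.0
```

```bash
python3 - <<'E'
from h import *
s=bot.observe();print(s['qpos'].round(2))
f=grab('top')
m=bot.mark_of('bar_grip',f)[0];print(m,onz(f,m['at'],.027))
print(np.round(grab('wrist')['T_tool_cam'],3))
plan(16,(.560,.038,.20),(-np.pi,0,np.pi+.129))
E
```

```text
[-0.64  0.32  0.39  2.16 -0.19  0.7   0.01]Traceback (most recent call last):
  File "<stdin>", line 4, in <module>
IndexError: list index out of range
```

```bash
python3 - <<'E'
from h import *
print(np.round(grab('wrist')['T_tool_cam'],3))
plan(16,(.560,.038,.20),(-np.pi,0,np.pi+.129))
E
```

```text
[[-0.    -0.949 -0.315  0.081]
 [ 1.    -0.     0.001 -0.   ]
 [-0.001 -0.315  0.949  0.03 ]
 [ 0.     0.     0.     1.   ]]
row [-0.9, 0.39, -0.03] [0.0002, 0.0001, -0.0981] x 16 via [0.484 0.031 0.353] -> [0.56  0.038 0.355]
```

Call:
arm_command([
  [[-0.9,0.39,-0.03],[0,0,-0.0981],6],
  [[-0.9,0.39,-0.03],[0,0,-0.0981],6],
  [[-0.9,0.39,-0.03],[0,0,-0.0981],6],
  [[-0.9,0.39,-0.03],[0,0,-0.0981],6],
  [[-0.9,0.39,-0.03],[0,0,-0.0981],6],
  [[-0.9,0.39,-0.03],[0,0,-0.0981],6],
  [[-0.9,0.39,-0.03],[0,0,-0.0981],6],
  [[-0.9,0.39,-0.03],[0,0,-0.0981],6],
  [[-0.9,0.39,-0.03],[0,0,-0.0981],6],
  [[-0.9,0.39,-0.03],[0,0,-0.0981],6],
  [[-0.9,0.39,-0.03],[0,0,-0.0981],6],
  [[-0.9,0.39,-0.03],[0,0,-0.0981],6],
  [[-0.9,0.39,-0.03],[0,0,-0.0981],6],
  [[-0.9,0.39,-0.03],[0,0,-0.0981],6],
  [[-0.9,0.39,-0.03],[0,0,-0.0981],6],
  [[-0.9,0.39,-0.03],[0,0,-0.0981],6],
  [[0,0,0],[0,0,0],6],
])

```text
clock: 11.25
position: [0.5602, 0.0383, 0.3525]
tool_rot: [3.141, -0.001, -3.011]
force: [-0.6, -0.6, -0.3]
grip_width: 0.0601
finger_force: 0.0
```

```bash
python3 - <<'E'
from h import *
f=grab('wrist'); s=f['state']; print(s['clock'],np.round(s['qpos'],2),np.round(s['position'],3),np.round(s['tool_rot'],3))
for o,z in [('bar_grip',.027),('rack_cradles',.07),('long_tube_mid',.072),('short_tube_mid',.063),('long_tube',.035),('rack',0)]:
    print(o,[(np.round(m['at']).tolist(),round(m['p'],2),np.round(onz(f,m['at'],z),4).tolist()) for m in bot.mark_of(o,f)][:2])
r=.129;O=np.array([.563,.002,0]);M=R.from_euler('z',r).as_matrix()
im=f['frame'][...,::-1].copy()
for y,L in((.035,.105),(-.035,.08)):
  for l,w in((0,0),(0,.014),(0,-.014),(L,0),(L,.014),(L,-.014)):
    P=O+M@np.array([-.035+l*.7071,y+w,.035+l*.7071]); p=proj(f,P).round().astype(int); cv2.circle(im,tuple(map(int,p)),3,(0,0,255),1)
cv2.imwrite('pics/w3.png',im)
t=grab('top'); print([ (m['at'],m['p'],onz(t,m['at'],.027)) for m in bot.mark_of('bar_grip',t)])
E
```

```text
11.25 [-0.17  0.48  0.    1.82 -0.    0.84  1.53] [0.56  0.038 0.352] [ 3.141e+00 -1.000e-03 -3.011e+00]
bar_grip [([399.0, 64.0], 0.91, [0.425, 0.0819, 0.027])]
rack_cradles []
long_tube_mid [([324.0, 239.0], 0.78, [0.5623, 0.0407, 0.072])]
short_tube_mid [([235.0, 227.0], 0.92, [0.5641, -0.0311, 0.063])]
long_tube [([321.0, 188.0], 0.59, [0.529, 0.0336, 0.035])]
rack [([288.0, 216.0], 0.82, [0.5666, 0.0055, 0.0])]
[([377.0, 274.5], 0.69, array([0.42148547, 0.07892335, 0.027     ]))]
```

View pics/w3.png

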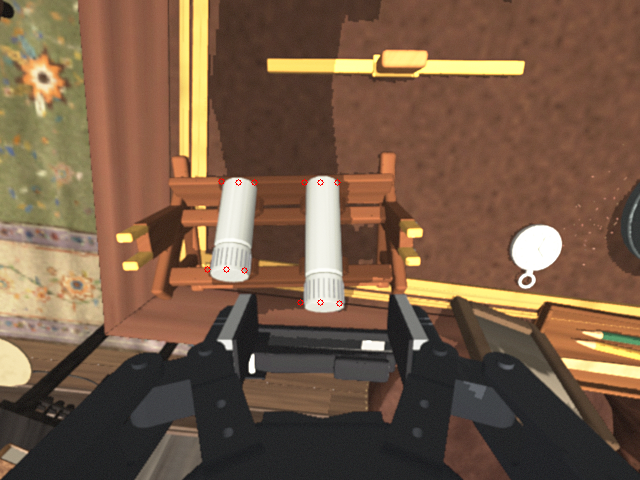

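```bash
python3 - <<'E'
from h import *
plan(10,(.560,.039,.073),(-np.pi,0,np.pi+.135))
E
```

```text
row [-0.0, 0.01, 1.26] [-0.0, 0.0, -0.0007] x 10 via [0.56  0.039 0.291] -> [0.56  0.039 0.228]
```

Call:
arm_command([
  [[0,0.04,2],[0,0,-0.003],5],
  [[0,0.04,2],[0,0,-0.003],5],
  [[0,0,2],[0,0,0],5],
  [[0,0,2],[0,0,0],5],
  [[0,0,1.5],[0,0,0],5],
  [[0,0,1.5],[0,0,0],5],
  [[0,0,1],[0,0,0],5],
  [[0,0,0.4],[0,0,0],5],
  [[0,0,0],[0,0,0],5],
  [[0,0,0],[0,0,0],5],
], newtons=30)

```text
clock: 12.7
position: [0.5601, 0.0378, 0.2294]
tool_rot: [-3.14, 0.001, -3.008]
force: [4.4, -6.4, -6.4]
grip_width: 0.05
finger_force: 3.5
```

```bash
python3 - <<'E'
from h import *
s=bot.observe(); print(s['force'],s['moment'],s['finger_force'])
f=grab('scene');w=grab('wrist')
a=cv2.resize(f['frame'][220:370,340:520],(480,400),interpolation=cv2.INTER_CUBIC)
b=cv2.resize(w['frame'][100:480,140:520],(400,400))[:, :320]
cv2.imwrite('pics/c4.png',np.hstack([a,b])[...,::-1])
E
```

```text
[ 4.36212948 -6.39528994 -6.43111181] [-1.37262816 -0.80846192 -0.23983685] 3.4543108544312418
```

View pics/c4.png

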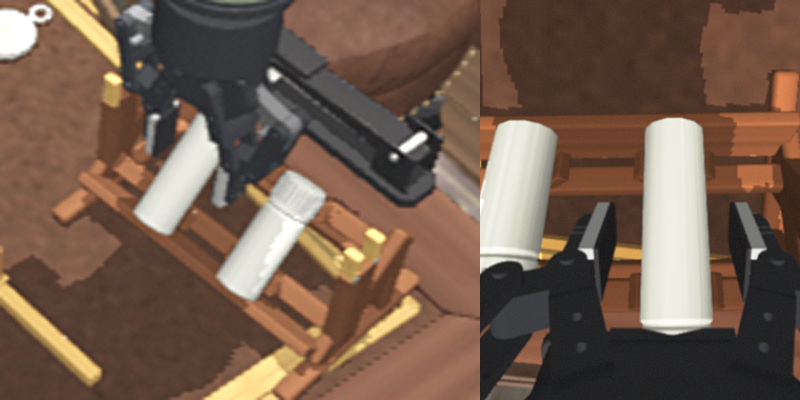

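Call:
arm_command([
  [[0,0,-0.3],[0,0,0],5],
  [[0,0,0],[0,0,0],4],
  [[0,0,0],[0,0,0],4],
  [[0,0,0],[0,0,0],4],
], newtons=30)

```text
clock: 13.2
position: [0.5597, 0.039, 0.2325]
tool_rot: [3.141, 0.0, -3.007]
force: [0.1, 0.3, 1.0]
grip_width: 0.0401
finger_force: 0.0
```

Call:
arm_command([
  [[0,0.2,0],[0,0,0],4],
  [[0,0,0.3],[0,0,0],4],
  [[0,0,0.1],[0,0,0],4],
  [[0,0,0],[0,0,0],4],
], newtons=30)

```text
clock: 13.6
position: [0.5597, 0.0409, 0.2283]
tool_rot: [3.142, 0.0, -3.007]
force: [3.7, -0.0, -1.6]
grip_width: 0.0399
finger_force: 0.0
```

Call:
arm_command([
  [[0,0,-0.15],[0,0,0],3.5],
  [[0,0,0],[0,0,0],2],
  [[0,0,0],[0,0,0],2],
  [[0,0,0],[0,0,0],2],
  [[0,0,0],[0,0,0],2],
  [[0,0,0],[0,0,0],2],
], newtons=40)

```text
clock: 14.2
position: [0.5595, 0.0392, 0.2305]
tool_rot: [-3.14, -0.0, -3.008]
force: [-0.1, -9.5, 7.7]
grip_width: 0.027
finger_force: 39.4
```

Call:
arm_command([
  [[0,-0.15,0],[0,0,0],2],
  [[0,0,-0.5],[0,0,0],2],
  [[0,0,-1],[0,0,0],2],
  [[0,0,-1.5],[0,0,0],2],
  [[0,0,-2],[0,0,0],2],
  [[0,0,-2],[0,0,0],2],
  [[0,0,-2],[0,0,0],2],
  [[0,0,-2],[0,0,0],2],
  [[0,0,-2],[0,0,0],2],
  [[0,0,0],[0,0,0],2],
])

```text
clock: 15.2
position: [0.56, 0.0394, 0.363]
tool_rot: [3.141, 0.004, -3.007]
force: [0.3, -0.5, -1.2]
grip_width: 0.0266
finger_force: 39.7
```

```bash
python3 - <<'E'
from h import *
s=bot.observe(); print(s['force'],s['moment'],s['qpos'].round(2))
f=grab('scene');w=grab('wrist')
print([(m['at'],m['p']) for m in bot.mark_of('short_tube_mid',f)])
a=cv2.resize(f['frame'][150:350,300:500],(400,400),interpolation=cv2.INTER_CUBIC)
b=cv2.resize(w['frame'][80:480,120:520],(400,400))
cv2.imwrite('pics/c5.png',np.hstack([a,b])[...,::-1])
# upright: rotate about tool y; tool z -> forward-down
Rd=R.from_euler('xyz',(-np.pi,0,np.pi+.135)); ax=np.array([-np.sin(.135),np.cos(.135),0])
for yw in (.135,.33):
  R1=R.from_euler('z',yw-.135)*R.from_rotvec(-np.pi/4*ax)*Rd
  plan(12,(.52,.18,.20),R1.as_euler('xyz')); print(R1.as_euler('xyz').round(4))
E
```

```text
[ 0.25373521 -0.49237867 -1.23757082] [0.00281682 0.01983647 0.01073973] [-0.18  0.47  0.    1.82 -0.    0.85  1.53]
[([441.6, 307.9], 0.68)]
row [1.19, 1.21, 0.01] [-0.0, -0.0655, -0.0] x 12 via [0.481 0.102 0.347] -> [0.412 0.165 0.309]
[ 3.1416  0.7854 -3.0066]
row [1.09, 1.11, 0.07] [-0.0064, -0.0653, -0.0154] x 12 via [0.486 0.094 0.346] -> [0.417 0.145 0.309]
[ 3.1416  0.7854 -2.8116]
```

View pics/c5.png

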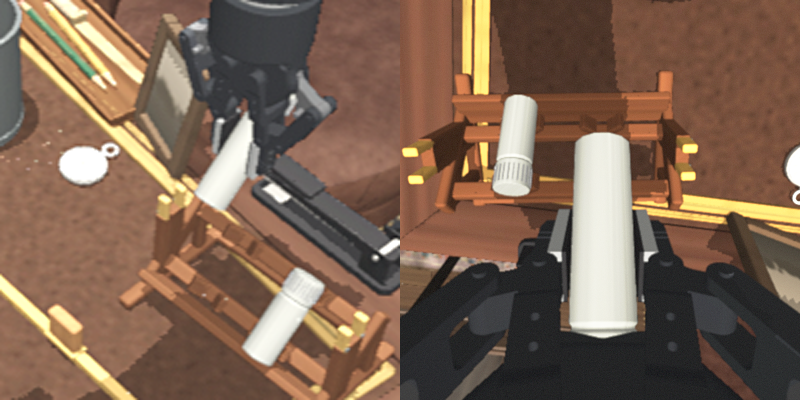

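The tube is out and held at 45° (crop (230,160)), and the short tube is still in the rack. Next I turn it upright.

Call:
arm_command([
  [[1.09,1.11,0.07],[-0.0064,-0.0653,-0.0154],2],
  [[1.09,1.11,0.07],[-0.0064,-0.0653,-0.0154],2],
  [[1.09,1.11,0.07],[-0.0064,-0.0653,-0.0154],2],
  [[1.09,1.11,0.07],[-0.0064,-0.0653,-0.0154],2],
  [[1.09,1.11,0.07],[-0.0064,-0.0653,-0.0154],2],
  [[1.09,1.11,0.07],[-0.0064,-0.0653,-0.0154],2],
  [[1.09,1.11,0.07],[-0.0064,-0.0653,-0.0154],2],
  [[1.09,1.11,0.07],[-0.0064,-0.0653,-0.0154],2],
  [[1.09,1.11,0.07],[-0.0064,-0.0653,-0.0154],2],
  [[1.09,1.11,0.07],[-0.0064,-0.0653,-0.0154],2],
  [[1.09,1.11,0.07],[-0.0064,-0.0653,-0.0154],2],
  [[1.09,1.11,0.07],[-0.0064,-0.0653,-0.0154],2],
  [[0,0,0],[0,0,0],2],
])

```text
clock: 16.65
position: [0.4557, 0.1063, 0.3282]
tool_rot: [-3.118, 0.504, -2.878]
force: [0.8, 0.3, -1.4]
grip_width: 0.027
finger_force: 40.0
```

```bash
python3 - <<'E'
from h import *
s=bot.observe(); print(s['force'],s['qpos'].round(2))
f=grab('scene');t=grab('top')
a=cv2.resize(f['frame'][120:320,230:430],(400,400),interpolation=cv2.INTER_CUBIC)
b=cv2.resize(t['frame'][130:330,230:430],(400,400),interpolation=cv2.INTER_CUBIC)
Q=R.from_euler('xyz',s['tool_rot']);G=s['position']+Q.apply([0,0,.1547]);print(G)
for im,F,o in((a,f,(230,120)),(b,t,(230,130))):
  for z in(-.05,.055):
    p=(proj(F,G+[0,0,z])-o)*2; cv2.circle(im,tuple(map(int,p)),4,(255,0,0),2)
cv2.imwrite('pics/c6.png',np.hstack([a,b])[...,::-1])
E
```

```text
[ 0.7620762   0.33620156 -1.42679075] [-0.19  0.33 -0.23  2.26  1.21  0.17  0.27]
[0.52874901 0.12222958 0.1927666 ]
```

View pics/c6.png

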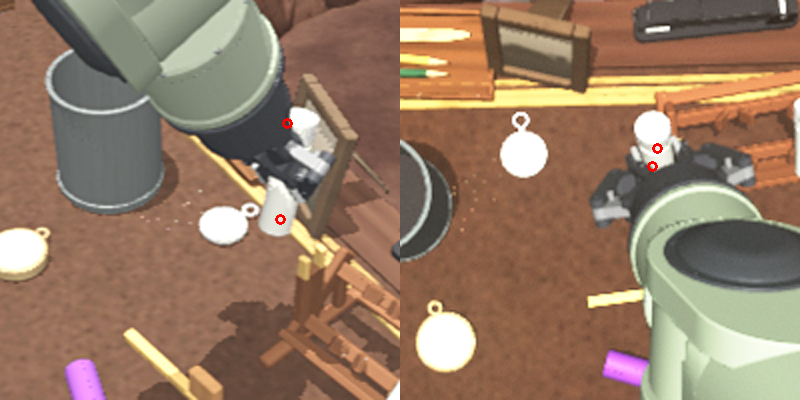

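```bash
python3 - <<'E'
from h import *
plan(20,(.51,.19,.17),(np.pi,.7854,np.pi+.33))
E
```

```text
row [0.28, 0.3, 0.1] [-0.0032, -0.0141, -0.0025] x 20 via [0.43  0.13  0.305] -> [0.407 0.155 0.279]
```

Call:
arm_command([
  [[0.28,0.3,0.1],[-0.0032,-0.0141,-0.0025],2],
  [[0.28,0.3,0.1],[-0.0032,-0.0141,-0.0025],2],
  [[0.28,0.3,0.1],[-0.0032,-0.0141,-0.0025],2],
  [[0.28,0.3,0.1],[-0.0032,-0.0141,-0.0025],2],
  [[0.28,0.3,0.1],[-0.0032,-0.0141,-0.0025],2],
  [[0.28,0.3,0.1],[-0.0032,-0.0141,-0.0025],2],
  [[0.28,0.3,0.1],[-0.0032,-0.0141,-0.0025],2],
  [[0.28,0.3,0.1],[-0.0032,-0.0141,-0.0025],2],
  [[0.28,0.3,0.1],[-0.0032,-0.0141,-0.0025],2],
  [[0.28,0.3,0.1],[-0.0032,-0.0141,-0.0025],2],
  [[0.28,0.3,0.1],[-0.0032,-0.0141,-0.0025],2],
  [[0.28,0.3,0.1],[-0.0032,-0.0141,-0.0025],2],
  [[0.28,0.3,0.1],[-0.0032,-0.0141,-0.0025],2],
  [[0.28,0.3,0.1],[-0.0032,-0.0141,-0.0025],2],
  [[0.28,0.3,0.1],[-0.0032,-0.0141,-0.0025],2],
  [[0.28,0.3,0.1],[-0.0032,-0.0141,-0.0025],2],
  [[0.28,0.3,0.1],[-0.0032,-0.0141,-0.0025],2],
  [[0.28,0.3,0.1],[-0.0032,-0.0141,-0.0025],2],
  [[0.28,0.3,0.1],[-0.0032,-0.0141,-0.0025],2],
  [[0.28,0.3,0.1],[-0.0032,-0.0141,-0.0025],2],
])

```text
clock: 18.75
position: [0.4083, 0.1545, 0.2772]
tool_rot: [-3.13, 0.776, -2.802]
force: [0.5, -0.1, -2.9]
grip_width: 0.0269
finger_force: 40.0
```

```bash
python3 - <<'E'
from h import *
s=bot.observe(); print(s['force'],s['qpos'].round(2))
plan(16,(.51,.19,.17),(np.pi,.7854,np.pi+.33))
E
```

```text
[ 0.47625535 -0.10246233 -2.91787005] [ 0.26  0.64 -1.03  2.43  2.24  0.81 -0.66]
row [-0.0, 0.0, -0.02] [-0.0003, -0.0006, 0.0004] x 16 via [0.407 0.155 0.278] -> [0.407 0.155 0.279]
```

```bash
python3 - <<'E'
from h import *
s=bot.observe(); Q=R.from_euler('xyz',s['tool_rot']);G=s['position']+Q.apply([0,0,.1547]);print(G)
ax=Q.as_matrix()@np.array([1,0,-1])/2**.5; print('tube axis pred',ax.round(3))
F=[grab('scene'),grab('top')]
for f in F:
  print('pred mid',proj(f,G),'low',proj(f,G-ax*.0545),'cap',proj(f,G+ax*.0505))
  for o in('long_tube','long_tube_mid'): print(o,[(np.round(m['at'],1),round(m['p'],2)) for m in bot.mark_of(o,f)])
f=F[0]; c=proj(f,G); im=f['frame'].astype(int)
m=((im.min(2)>165)&(im.max(2)-im.min(2)<35)).astype(np.uint8)
n,l,st,ce=cv2.connectedComponentsWithStats(m)
for i in range(1,n):
  if st[i][4]>40 and np.hypot(*(ce[i]-c))<80: 
    pts=np.argwhere(l==i)[:,::-1].astype(np.float32); print(st[i],ce[i],cv2.minAreaRect(pts))
plan(11,(.515,.19,.062),(np.pi,.7854,np.pi+.33))
E
```

```text
[0.51098663 0.18900633 0.16679625]
tube axis pred [-0.945 -0.326  0.009]
pred mid [338.96290203 201.34283908] low [356.94199249 184.85239818] cap [321.3117528  217.53249193]
long_tube [(array([342. , 222.3]), 0.91), (array([266.4, 304.7]), 0.88)]
long_tube_mid [(array([340.1, 196.6]), 0.91), (array([273.2, 327. ]), 0.61)]
pred mid [318.77567838 222.43172885] low [308.20733088 193.68258119] cap [328.69317212 249.41035459]
long_tube [(array([320.2, 222.2]), 0.68)]
long_tube_mid [(array([317.1, 219.7]), 0.56), (array([376. , 271.9]), 0.24)]
[322 141  13  11  48] [327.47916667 146.54166667] ((327.5000305175781, 146.50001525878906), (15.55634880065918, 2.8284268379211426), 45.0)
[296 150  20  47 300] [307.4 167.2] ((308.1015625, 172.78768920898438), (44.376014709472656, 15.64254379272461), 70.55996704101562)
[332 170  18  27 321] [341.19003115 180.76635514] ((340.5, 183.0), (26.0, 17.0), 90.0)
[335 199  18  13 114] [344.27192982 204.99122807] ((344.68353271484375, 202.94496154785156), (16.99986457824707, 11.039752960205078), 28.300758361816406)
[330 210  30  32 547] [341.57404022 227.23400366] ((340.42071533203125, 227.21343994140625), (28.989864349365234, 26.767471313476562), 32.905242919921875)
row [0.66, -0.0, 0.7] [-0.0002, -0.0007, 0.0003] x 11 via [0.41  0.154 0.229] -> [0.412 0.155 0.171]
```

Call:
arm_command([
  [[0.66,0,0.7],[0,0,0],2],
  [[0.66,0,0.7],[0,0,0],2],
  [[0.66,0,0.7],[0,0,0],2],
  [[0.66,0,0.7],[0,0,0],2],
  [[0.66,0,0.7],[0,0,0],2],
  [[0.66,0,0.7],[0,0,0],2],
  [[0.66,0,0.7],[0,0,0],2],
  [[0.66,0,0.7],[0,0,0],2],
  [[0.66,0,0.7],[0,0,0],2],
  [[0.66,0,0.7],[0,0,0],2],
  [[0.66,0,0.7],[0,-0.007,0],2],
  [[0,0,0],[0,0,0],2],
])

```text
clock: 20.25
position: [0.4117, 0.158, 0.1746]
tool_rot: [-3.136, 0.785, -2.798]
force: [0.7, -0.2, -1.9]
grip_width: 0.027
finger_force: 40.1
```

```bash
python3 - <<'E'
from h import *
s=bot.observe(); print(s['force'],s['qpos'].round(2)); Q=R.from_euler('xyz',s['tool_rot']);G=s['position']+Q.apply([0,0,.1547]);print(G)
ax=Q.as_matrix()@np.array([-1,0,-1])/2**.5; print('tube axis pred',ax.round(3))
F=[grab('scene'),grab('top')]; D={}
for f in F:
  print('pred mid',proj(f,G),'low',proj(f,G-ax*.0545),'cap',proj(f,G+ax*.0505))
  for o in('long_tube','long_tube_mid'):
    m=bot.mark_of(o,f); print(o,[(np.round(k['at'],1),round(k['p'],2)) for k in m])
    m=[k for k in m if np.hypot(*(np.array(k['at'])-proj(f,G)))<40]
    if m: D.setdefault(o,[]).append((f,m[0]['at']))
for o in D:
  if len(D[o])>1: print(o,tri(D[o]))
f=F[0]; im=f['frame'].copy(); x,y=map(int,proj(f,G)); 
c=cv2.resize(im[y-75:y+75,x-100:x+100],(800,600),interpolation=cv2.INTER_CUBIC)
for z in(-.0545,.0505):
  p=(proj(f,G+[0,0,z])-(x-100,y-75))*4; cv2.circle(c,tuple(map(int,p)),5,(255,0,0),2)
cv2.imwrite('pics/c7.png',c[...,::-1])
E
```

```text
[ 0.72347371 -0.21493809 -1.92623642] [ 0.43  1.3  -1.35  2.43  2.36  1.37 -0.28]
[0.51493274 0.19394853 0.06511931]
tube axis pred [-0.001  0.004  1.   ]
pred mid [338.48969432 239.91565662] low [338.24630556 259.74797976] cap [338.73164475 220.20053477]
long_tube []
long_tube_mid []
pred mid [317.89018587 226.95168793] low [318.90928549 230.00159911] cap [316.84430847 223.82163756]
long_tube [(array([318.1, 225.2]), 0.7), (array([409.7, 201.2]), 0.26)]
long_tube_mid [(array([320.2, 222.6]), 0.64)]
```

View pics/c7.png

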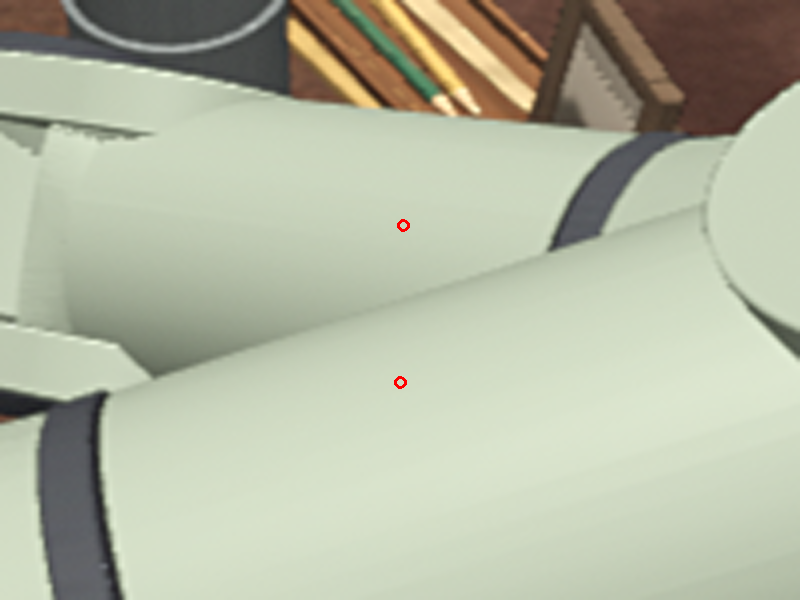

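The crop shows only the arm links hiding the tube, so it tells me nothing about the tube. I lower by feel.

Call:
arm_command([
  [[0.14,0,0.14],[0,0,0],2],
  [[0.14,0,0.14],[0,0,0],2],
  [[0.14,0,0.14],[0,0,0],2],
  [[0.07,0,0.07],[0,0,0],2],
  [[0.07,0,0.07],[0,0,0],2],
  [[0,0,0],[0,0,0],2],
])

```text
clock: 21.15
position: [0.4118, 0.1581, 0.1676]
tool_rot: [-3.137, 0.786, -2.8]
force: [-0.2, 0.6, -1.2]
grip_width: 0.0264
finger_force: 40.1
```

Call:
arm_command([
  [[0.1,0,0.1],[0,0,0],2],
  [[0.07,0,0.07],[0,0,0],2],
  [[0,0,0],[0,0,0],2],
  [[0,0,0],[0,0,0],2],
])

```text
clock: 21.55
position: [0.4119, 0.158, 0.1654]
tool_rot: [-3.137, 0.786, -2.8]
force: [0.4, 0.1, -1.3]
grip_width: 0.0269
finger_force: 40.1
```

```bash
python3 - <<'E'
from h import *
s=bot.observe(); print(s['force'],s['qpos'].round(2))
E
```

```text
[ 0.42456472  0.06451386 -1.26109381] [ 0.43  1.32 -1.34  2.43  2.38  1.38 -0.28]
```

Grasp height is now 0.056 m with no contact yet.

Call:
arm_command([
  [[0.07,0,0.07],[0,0,0],2],
  [[0.07,0,0.07],[0,0,0],2],
  [[0,0,0],[0,0,0],2],
  [[0,0,0],[0,0,0],2],
])

```text
clock: 21.95
position: [0.4119, 0.158, 0.1634]
tool_rot: [-3.137, 0.786, -2.8]
force: [-0.4, 0.1, -1.5]
grip_width: 0.0269
finger_force: 40.1
```

Call:
arm_command([
  [[0.07,0,0.07],[0,0,0],2],
  [[0.07,0,0.07],[0,0,0],2],
  [[0,0,0],[0,0,0],2],
  [[0,0,0],[0,0,0],2],
])

```text
clock: 22.35
position: [0.412, 0.1581, 0.1617]
tool_rot: [-3.137, 0.787, -2.8]
force: [-1.9, -1.4, 5.2]
grip_width: 0.0264
finger_force: 40.8
```

Call:
arm_command([
  [[0,0,0],[0,0,0],3],
  [[0,0,0],[0,0,0],4],
  [[0,0,0],[0,0,0],4.5],
  [[0,0,0],[0,0,0],4.5],
  [[0,0,0],[0,0,0],4.5],
  [[0,0,-0.5],[0,0,0],4.5],
  [[0,0,-1],[0,0,0],4.5],
  [[0,0,-1.5],[0,0,0],4.5],
  [[0,0,-1.5],[0,0,0],4.5],
  [[0,0,-1.5],[0,0,0],4.5],
  [[0,0,-1.5],[0,0,0],4.5],
  [[0,0,-1.5],[0,0,0],4.5],
])

```text
clock: 23.55
position: [0.4065, 0.1595, 0.228]
tool_rot: [-3.135, 0.753, -2.8]
force: [0.1, -0.6, -0.2]
grip_width: 0.0447
finger_force: 0.0
```

```bash
python3 - <<'E'
from h import *
s=bot.observe(); print(s['force'],s['qpos'].round(2))
f=grab('top'); w=grab('wrist')
P=[.515,.194]
for n,F in(('top',f),('wrist',w)):
  print(n,'pred mid',proj(F,P+[.0525]),'cap',proj(F,P+[.105]))
  for o,z in(('long_tube_mid',.0525),('long_tube',0)): print(o,[(np.round(k['at'],1),round(k['p'],2),onz(F,k['at'],z).round(3)) for k in bot.mark_of(o,F)])
E
```

```text
[ 0.0772244  -0.64596461 -0.19668697] [ 0.47  1.21 -1.49  2.43  2.16  1.35 -0.23]
top pred mid [318.08126913 227.65777659] cap [317.13716731 224.45526424]
long_tube_mid [(array([317.8, 222. ]), 0.67, array([0.526, 0.194, 0.052])), (array([218.3, 225.2]), 0.3, array([0.524, 0.392, 0.052]))]
long_tube [(array([317.5, 226.4]), 0.72, array([0.524, 0.197, 0.   ])), (array([410.9, 199.6]), 0.34, array([0.575, 0.003, 0.   ]))]
wrist pred mid [316.86818962 208.34648913] cap [315.37070472 303.42498182]
long_tube_mid [(array([316.8, 215.6]), 0.98, array([0.522, 0.196, 0.052]))]
long_tube [(array([317.9, 145.4]), 0.83, array([0.522, 0.196, 0.   ])), (array([628. , 389.5]), 0.18, array([1.655, 2.28 , 0.   ]))]
```

Tube stands upright: the wrist view puts both its mid and lower end at (0.522, 0.196). Next I go up and untilt.

```bash
python3 - <<'E'
from h import *
s=bot.observe(); up=s['position']+np.array([0,0,.08])
plan(4,up+R.from_euler('xyz',s['tool_rot']).apply([0,0,.1547]),s['tool_rot'])
plan(16,(.522,.196,.25),(np.pi,0,np.pi+.33),(up,s['tool_rot']))
E
```

```text
row [-1.37, -0.01, -1.46] [0.0, 0.0, 0.0] x 4 via [0.407 0.159 0.267] -> [0.407 0.159 0.307]
row [-0.96, -0.02, -0.27] [-0.0001, 0.047, 0.0005] x 16 via [0.455 0.175 0.367] -> [0.522 0.196 0.405]
```

Call:
arm_command([
  [[-1.37,0,-1.46],[0,0,0],4.5],
  [[-1.37,0,-1.46],[0,0,0],4.5],
  [[-1.37,0,-1.46],[0,0,0],4.5],
  [[-1.37,0,-1.46],[0,0,0],4.5],
  [[-0.96,-0.02,-0.27],[0,0.047,0],4.5],
  [[-0.96,-0.02,-0.27],[0,0.047,0],4.5],
  [[-0.96,-0.02,-0.27],[0,0.047,0],4.5],
  [[-0.96,-0.02,-0.27],[0,0.047,0],4.5],
  [[-0.96,-0.02,-0.27],[0,0.047,0],4.5],
  [[-0.96,-0.02,-0.27],[0,0.047,0],4.5],
  [[-0.96,-0.02,-0.27],[0,0.047,0],4.5],
  [[-0.96,-0.02,-0.27],[0,0.047,0],4.5],
  [[-0.96,-0.02,-0.27],[0,0.047,0],4.5],
  [[-0.96,-0.02,-0.27],[0,0.047,0],4.5],
  [[-0.96,-0.02,-0.27],[0,0.047,0],4.5],
  [[-0.96,-0.02,-0.27],[0,0.047,0],4.5],
  [[-0.96,-0.02,-0.27],[0,0.047,0],4.5],
  [[-0.96,-0.02,-0.27],[0,0.047,0],4.5],
  [[-0.96,-0.02,-0.27],[0,0.047,0],4.5],
  [[-0.96,-0.02,-0.27],[0,0.047,0],4.5],
])

```text
clock: 25.85
position: [0.5228, 0.1972, 0.4041]
tool_rot: [-3.137, -0.003, -2.804]
force: [-0.4, -0.2, -0.7]
grip_width: 0.0453
finger_force: 0.0
```

```bash
python3 - <<'E'
from h import *
s=bot.observe(); print(s['qpos'].round(2))
w=grab('wrist');t=grab('top')
for F in(t,w):
  for o,z in(('long_tube_mid',.0525),('long_tube',0),('canister_mouth',.135)): print(o,[(np.round(k['at'],1),round(k['p'],2),onz(F,k['at'],z).round(3)) for k in bot.mark_of(o,F)])
plan(10,(.522,.196,.20),(np.pi,0,np.pi+.33))
E
```

```text
[ 0.39  0.83 -1.42  1.74  0.85  1.36  0.71]
long_tube_mid [(array([357.1, 321.9]), 0.82, array([0.33 , 0.122, 0.052])), (array([316.2, 224. ]), 0.63, array([0.522, 0.198, 0.052]))]
long_tube [(array([331.3, 312. ]), 0.57, array([0.348, 0.172, 0.   ])), (array([319.1, 225.8]), 0.55, array([0.525, 0.193, 0.   ]))]
canister_mouth [(array([213.6, 222.6]), 0.59, array([0.519, 0.382, 0.135]))]
long_tube_mid [(array([323.3, 210.3]), 0.84, array([0.519, 0.196, 0.052]))]
long_tube [(array([360.2,  23.6]), 0.92, array([0.345, 0.172, 0.   ])), (array([323.1, 203. ]), 0.65, array([ 0.523,  0.197, -0.   ]))]
canister_mouth [(array([550.4, 304.3]), 0.95, array([0.513, 0.385, 0.135]))]
row [0.0, -0.01, 0.5] [-0.0005, 0.0002, 0.0007] x 10 via [0.522 0.197 0.38 ] -> [0.522 0.196 0.355]
```

Call:
arm_command([
  [[0.1,0,3],[0,0,0],6],
  [[0,0,3],[0,0,0],6],
  [[0,0,3],[0,0,0],6],
  [[0,0,3],[0,0,0],6],
  [[0,0,2],[0,0,0],6],
  [[0,0,1.5],[0,0,0],6],
  [[0,0,0.6],[0,0,0],6],
  [[0,0,0],[0,0,0],4],
  [[0,0,0],[0,0,0],2],
  [[0,0,0],[0,0,0],2],
  [[0,0,0],[0,0,0],2],
  [[0,0,0],[0,0,0],2],
  [[0,0,0],[0,0,0],2],
  [[0,0,0],[0,0,0],2],
], newtons=30)

```text
clock: 27.65
position: [0.522, 0.1967, 0.2451]
tool_rot: [-3.137, 0.003, -2.805]
force: [-1.3, 0.7, 7.4]
grip_width: 0.0276
finger_force: 30.0
```

```bash
python3 - <<'E'
from h import *
s=bot.observe(); p=s['position']; print(s['qpos'].round(2),p)
g=.1547
a=((p[0],p[1],p[2]+.16),s['tool_rot'])
plan(12,(.514,.384,a[0][2]-g),(np.pi,0,np.pi+.33+.3),a)
E
```

```text
[ 0.31  1.01 -1.25  1.86  1.08  1.15  0.56] [0.52198082 0.19667711 0.24511698]
row [-0.65, 1.43, -0.0] [-0.0004, 0.0002, -0.0244] x 12 via [0.525 0.291 0.405] -> [0.514 0.384 0.405]
```

Call:
arm_command([
  [[0,0,-0.5],[0,0,0],2],
  [[0,0,-2],[0,0,0],2],
  [[0,0,-3],[0,0,0],2],
  [[0,0,-3],[0,0,0],2],
  [[0,0,-3],[0,0,0],2],
  [[0,0,-3],[0,0,0],2],
  [[0,0,-2.5],[0,0,0],2],
  [[-0.65,1.43,0],[0,0,-0.0244],2],
  [[-0.65,1.43,0],[0,0,-0.0244],2],
  [[-0.65,1.43,0],[0,0,-0.0244],2],
  [[-0.65,1.43,0],[0,0,-0.0244],2],
  [[-0.65,1.43,0],[0,0,-0.0244],2],
  [[-0.65,1.43,0],[0,0,-0.0244],2],
  [[0,0,0],[0,0,0],2],
])

```text
clock: 29.05
position: [0.5232, 0.293, 0.4143]
tool_rot: [-3.137, 0.001, -2.655]
force: [-0.4, 0.7, -1.2]
grip_width: 0.0274
finger_force: 29.8
```

```bash
python3 - <<'E'
from h import *
s=bot.observe(); print(s['qpos'].round(2),s['position'],s['force'])
Q=R.from_euler('xyz',s['tool_rot']);G=s['position']+Q.apply([0,0,.1547])
F=[grab('scene'),grab('top'),grab('wrist')]; D={}
for f in F:
  for o in('long_tube','long_tube_mid','canister_mouth'):
    m=bot.mark_of(o,f); g=G-[0,0,.09] if o=='long_tube' else G-[0,0,.04] if o!='canister_mouth' else np.array([.514,.384,.135])
    m=[k for k in m if np.hypot(*(np.array(k['at'])-proj(f,g)))<25]; print(o,[(np.round(k['at'],1),round(k['p'],2)) for k in m],proj(f,g).round(1))
    if m: D.setdefault(o,[]).append((f,m[0]['at']))
for o in D:
  if len(D[o])>1: print(o,tri(D[o]))
plan(6,(.514,.384,.255),(np.pi,0,np.pi+.63))
E
```

```text
[ 0.19  0.86 -1.39  1.62  0.86  1.4   0.76] [0.52318391 0.29295313 0.41425165] [-0.40998732  0.65822286 -1.22396044]
long_tube [] [311.9 166.3]
long_tube_mid [] [311.3 144. ]
canister_mouth [] [282.4 157.9]
long_tube [] [259.7 216.3]
long_tube_mid [] [255.3 212.3]
canister_mouth [(array([215.1, 223.1]), 0.98)] [212.5 225.2]
long_tube [(array([321.1, 251.9]), 0.83)] [325.4 252.5]
long_tube_mid [(array([320.4, 281.4]), 0.56)] [325.7 285.4]
canister_mouth [(array([430.8, 276.5]), 0.61)] [431.2 276.9]
canister_mouth (array([0.51429214, 0.37826641, 0.1431397 ]), [array([-0.5,  1.4]), array([-2.8,  2. ])])
row [-0.66, 1.41, 0.06] [-0.0008, 0.0, -0.0245] x 6 via [0.521 0.338 0.412] -> [0.514 0.384 0.41 ]
```

Call:
arm_command([
  [[-0.66,1.41,0.06],[0,0,-0.0245],2],
  [[-0.66,1.41,0.06],[0,0,-0.0245],2],
  [[-0.66,1.41,0.06],[0,0,-0.0245],2],
  [[-0.66,1.41,0.06],[0,0,-0.0245],2],
  [[-0.66,1.41,0.06],[0,0,-0.0245],2],
  [[-0.66,1.35,0.06],[0,0,-0.0245],2],
  [[0,0,0],[0,0,0],2],
  [[0,0,0],[0,0,0],2],
])

```text
clock: 30.45
position: [0.5143, 0.3835, 0.4096]
tool_rot: [-3.136, -0.001, -2.511]
force: [0.3, -0.3, -1.2]
grip_width: 0.0273
finger_force: 29.9
```

```bash
python3 - <<'E'
from h import *
s=bot.observe(); print(s['qpos'].round(2),s['position'],s['force'])
w=grab('wrist'); t=grab('top')
for F in (w,t): print([(np.round(k['at'],1),round(k['p'],2),onz(F,k['at'],.135).round(3)) for k in bot.mark_of('canister_mouth',F)])
plan(6,(.514,.383,.205),(np.pi,0,np.pi+.63))
E
```

```text
[-0.    0.91 -1.36  1.51  0.9   1.45  0.8 ] [0.51433548 0.38351267 0.40958619] [ 0.34573118 -0.26946486 -1.2181362 ]
[(array([322.7, 234.9]), 0.84, array([0.513, 0.381, 0.135])), (array([326.7, 195.8]), 0.64, array([0.487, 0.366, 0.135]))]
[]
row [0.01, 0.01, 0.83] [-0.0009, -0.0, -0.0001] x 6 via [0.514 0.383 0.385] -> [0.514 0.383 0.36 ]
```

Centred over the mouth. I lower until the tube bottom is at about 0.062 m, just above the highest possible pad.

Call:
arm_command([
  [[0,0,1.5],[0,0,0],2],
  [[0,0,2],[0,0,0],2],
  [[0,0,2],[0,0,0],2],
  [[0,0,2],[0,0,0],2],
  [[0,0,1.5],[0,0,0],2],
  [[0,0,0.8],[0,0,0],2],
  [[0,0,0.4],[0,0,0],2],
  [[0,0,0],[0,0,0],2],
])

```text
clock: 31.45
position: [0.5147, 0.3832, 0.3076]
tool_rot: [-3.137, -0.0, -2.511]
force: [-0.9, 0.7, -0.6]
grip_width: 0.027
finger_force: 29.9
```

Call:
arm_command([
  [[0,0,0.3],[0,0,0],2],
  [[0,0,0.3],[0,0,0],2],
  [[0,0,0.2],[0,0,0],2],
  [[0,0,0],[0,0,0],2],
  [[0,0,0],[0,0,0],2],
])

```text
clock: 31.95
position: [0.5147, 0.3831, 0.2998]
tool_rot: [-3.137, -0.0, -2.511]
force: [0.4, 0.4, -1.1]
grip_width: 0.0273
finger_force: 29.9
```

Call:
arm_command([
  [[0,0,0.2],[0,0,0],2],
  [[0,0,0.2],[0,0,0],2],
  [[0,0,0.1],[0,0,0],2],
  [[0,0,0],[0,0,0],2],
  [[0,0,0],[0,0,0],2],
])

```text
clock: 32.45
position: [0.5147, 0.3831, 0.2947]
tool_rot: [-3.137, -0.0, -2.511]
force: [0.6, -1.5, -1.3]
grip_width: 0.0272
finger_force: 29.9
```

Call:
arm_command([
  [[0,0,0.2],[0,0,0],2],
  [[0,0,0.2],[0,0,0],2],
  [[0,0,0.1],[0,0,0],2],
  [[0,0,0],[0,0,0],2],
])

```text
clock: 32.85
position: [0.5147, 0.383, 0.2895]
tool_rot: [-3.137, -0.001, -2.511]
force: [-0.4, 0.2, -1.7]
grip_width: 0.0273
finger_force: 29.9
```

Call:
arm_command([
  [[0,0,0.2],[0,0,0],2],
  [[0,0,0.2],[0,0,0],2],
  [[0,0,0.1],[0,0,0],2],
  [[0,0,0],[0,0,0],2],
])

```text
clock: 33.25
position: [0.5148, 0.3831, 0.2848]
tool_rot: [-3.137, -0.0, -2.511]
force: [-0.8, -1.0, 2.3]
grip_width: 0.0271
finger_force: 30.1
```

Call:
arm_command([
  [[0,0,0.1],[0,0,0],2],
  [[0,0,0],[0,0,0],2],
  [[0,0,0],[0,0,0],2],
])

```text
clock: 33.55
position: [0.5148, 0.3831, 0.2839]
tool_rot: [-3.137, 0.0, -2.511]
force: [-0.6, -1.5, 4.3]
grip_width: 0.0275
finger_force: 30.3
```

The springy pad is touched. I ease back a little and let go.

Call:
arm_command([
  [[0,0,-0.1],[0,0,0],2.5],
  [[0,0,0],[0,0,0],2.9],
  [[0,0,0],[0,0,0],3.3],
  [[0,0,0],[0,0,0],3.8],
  [[0,0,0],[0,0,0],4.3],
  [[0,0,0],[0,0,0],4.5],
  [[0,0,0],[0,0,0],4.5],
  [[0,0,-0.5],[0,0,0],4.5],
  [[0,0,-1],[0,0,0],4.5],
  [[0,0,-2],[0,0,0],4.5],
  [[0,0,-2],[0,0,0],4.5],
  [[0,0,-3],[0,0,0],4.5],
  [[0,0,-3],[0,0,0],4.5],
  [[0,0,-3],[0,0,0],4.5],
  [[0,0,0],[0,0,0],4.5],
])

```text
clock: 35.05
position: [0.5137, 0.3844, 0.4354]
tool_rot: [-3.137, 0.006, -2.511]
force: [-0.7, 0.0, -0.3]
grip_width: 0.0448
finger_force: 0.0
```

```bash
python3 - <<'E'
from h import *
s=bot.observe(); print(s['position'],s['force'])
w=grab('wrist'); t=grab('top'); f=grab('scene')
for F in (w,t):
  print('pred cap',proj(F,(.5145,.383,.144)).round(1),'bot',proj(F,(.5145,.383,.039)).round(1))
  for o,z in(('long_tube_mid',.0915),('bar_grip',.027),('short_tube_mid',.063)): print(o,[(np.round(k['at'],1),round(k['p'],2),onz(F,k['at'],z).round(3)) for k in bot.mark_of(o,F)])
a=w['frame'][40:440,120:520]; b=cv2.resize(t['frame'][150:350,180:480],(400,267)); b=np.vstack([b,cv2.resize(f['frame'][130:330,230:530],(400,133))])
cv2.imwrite('pics/end.png',np.hstack([a,b])[...,::-1])
E
```

```text
[0.51371974 0.38443683 0.43542892] [-0.661536    0.02531203 -0.30463961]
pred cap [321.5 229.4] bot [322.1 201.3]
long_tube_mid [(array([318.2, 210.5]), 0.94, array([0.514, 0.379, 0.091]))]
bar_grip []
short_tube_mid []
pred cap [211.8 224.4] bot [224.1 230.7]
long_tube_mid [(array([359.5, 318.9]), 0.98, array([0.338, 0.119, 0.092]))]
bar_grip [(array([378.4, 273.4]), 0.66, array([0.424, 0.076, 0.027]))]
short_tube_mid []
```

View pics/end.png

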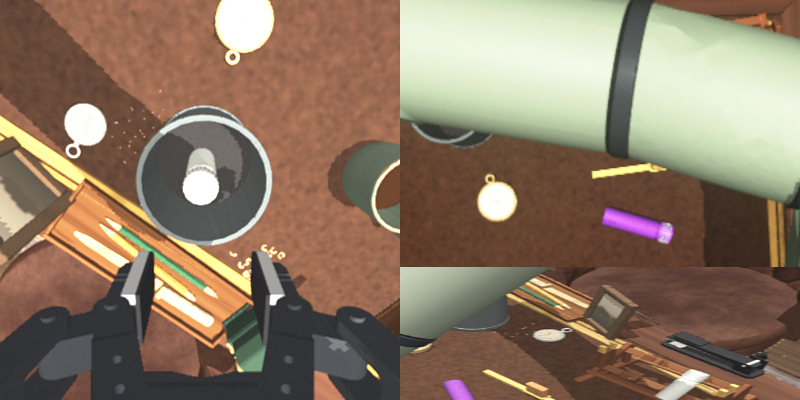

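The tube stands upright in the canister, with its cap at crop (201,187) and the pad below it. The bar is on the desk, the short tube is in the rack, and the compass and watch are where they were.

```bash
python3 -c "
from workcell import bot
print(bot.job_done())"
```

```text
the job is handed in; nothing more can be done
None
```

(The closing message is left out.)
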